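# Gather the walnuts in the marked corner of the sorting tray

## Task

Take hold of the wooden sorting tray and tip it, by roughly 20 to 30 degrees, so that all four walnuts run together into the corner with the brass angle, ready to be scooped out; none may leave the tray. Finish while still gripping the tray and holding it steady at that tilt - do not set it down or let go; its low corner may rest on the bench, but do not prop it on anything else. Leave the roller, jar and press block where they are.

Things in the scene. Friction and masses are not known exactly. Their poses are not given: they have to be found in the camera images.
- tray: Loose square open wooden tray, 230 x 230 x 60 mm high outside; upright walls 12 mm thick, floor 6 mm, 0.45 to 0.7 kg. Origin: centre of its underside; x, y along its sides, z up out of its mouth. Its +x +y corner wears a brass angle outside and over the rim; the other three are bare. Any wall can be pinched from above: at the start the walnuts are 25 mm or more from the walls.
- tray_corner (a point): The inside bottom corner of the tray at its brass-marked corner: where the faces of the two walls meet the floor, at (103, 103, 6) mm in the tray's frame; z up.
- tray_floor (a point): Centre of the tray's inner floor, at (0, 0, 6) mm in the tray's frame; axes as the tray's.
- walnut1: Small walnut in its brown shell, slightly long (30 x 26 mm), 10 g, loose in the tray. Origin at its centre. It stays put on the level and rolls or slides down a slope of 15 to 20 degrees.
- walnut2: Small walnut in its brown shell, slightly long (30 x 26 mm), 10 g, loose in the tray. Origin at its centre. It stays put on the level and rolls or slides down a slope of 15 to 20 degrees.
- walnut3: Small walnut in its brown shell, slightly long (30 x 26 mm), 10 g, loose in the tray. Origin at its centre. It stays put on the level and rolls or slides down a slope of 15 to 20 degrees.
- walnut4: Small walnut in its brown shell, slightly long (30 x 26 mm), 10 g, loose in the tray. Origin at its centre. It stays put on the level and rolls or slides down a slope of 15 to 20 degrees.
- roller: Bystander: steel press roller with wooden handles on a low rest, 84 mm thick, 380 mm long along its y, 92 mm high, 2.2 kg. Origin at the centre of its underside.
- jar: Bystander: closed white jar with steel cap, 72 mm across, 100 mm high. Origin at the centre of its underside.
- press_block: Bystander: wooden press block with a grip on top, 60 x 120 x 54 mm. Origin at the centre of its underside.

How it is judged:
By the outcome, as a careful person would: the job done as asked, in the order asked, and still so for the second after the job is handed in, while the arm keeps its last pose, push and grip.
It also fails if it takes over 34 s, if anything falls off the work surface, if the arm or the gripper's body presses on something with over 40 N, if the wrist force passes 120 N, or if a joint passes its speed limit or range.

## Robot

A 6-joint arm with a two-finger parallel gripper is mounted at the origin on the work surface. World frame = base frame: x ahead of the robot, y to its left, z up, the work surface at z = 0. Lengths are in mm, angles in rad, forces in N, time in s.
With the tool pointing down it reaches from about 275 to 1000 mm from the base axis. Payload 8.4 kg.
Tool frame: the origin (TCP) lies where the fingers leave the gripper's body, on its centre line; the fingertips stand 73 mm ahead of it and the grasp point (between the pads) lies 54 mm ahead of it (grip_point_offset is the distance from the TCP to the grasp point, in mm); z points along the fingers, y is the direction in which the jaws open and shut (so a half turn about z gives the same grasp; the last joint's range is limited). The gripper opens to 85 mm and grips with 20 to 120 N. Pads are 22 mm wide; open, the fingers measure 114 mm over their backs; the gripper's body (76 mm by 85 mm) begins 54 mm behind the grasp point. The pads swing forward as they close: fully open they stand 13 mm farther back than shut.
Start: joints at [1.27, 0.353, 1.633, -0, 1.155, -0.002], TCP at [183.982, 597.31, 303.881] pointing down, gripper open.
Joint ranges: [-2.63, 2.63], [-0.92, 2.1], [0.06, 2.66], [-1.3, 4.44], [0, 2.69], [-3.02, 3.02]. Speed limits (rad/s): [2.22, 2.22, 2.79, 3.14, 3.14, 3.14].

## Interface

Orientations are given as [roll, pitch, yaw] about the fixed x, y, z axes, in that order (R = Rz(yaw) Ry(pitch) Rx(roll)).
In Python, from rig import sense, grab_frame, sign_off, grip_point_offset gives the robot as it stands. The module is installed in compiled form; this text tells all that it offers.
- The arm moves only by the tool drive_tool, never from a script. Its argument "targets" is one flat list of numbers, 7 for each row, row after row: the shift along the tool's x, y, z in m, then the turn, a rotation vector about the tool's x, y, z in rad, then the opening, from 0 (shut) to 1 (fully open). In form: [tx, ty, tz, wx, wy, wz, grip, tx, ty, tz, wx, wy, wz, grip, ...]. A call has 1 to 12 rows; each row is the pose to reach, as a shift and turn from the pose commanded when the call began, along the tool's axes at that moment; what a row does not reach only later rows make up. A row lasts 1/12 s, in which the tool goes at most 41.7 mm and 7.16 degrees, less where a joint would pass 70% of its speed; a pose out of reach is approached as far as the arm can. A call with a gripper value outside its range is refused whole. The fingers move at their own pace and stop on an object; "force" is the grip in N (left out, the last holds). Time passes only in rows, so rows that repeat a pose let the fingers close. It gives the time, the measured TCP pose, the force and the opening at its end, in the units of the state.
- sense(): the state, without advancing time (a new reading comes with each control period).
- grab_frame(name): name is "scene" or "top" or "wrist"; returns a dict with "color" (384x512x3 uint8, blue, green, red), "vertical_fov" (degrees; the focal length in pixels is half the picture's height over the tangent of half this angle, whatever the lens; pixels are square), "cx", "cy" (the principal point, pixels), "world_from_camera" (4x4, takes a point from camera to world coordinates). Camera axes: x right, y down, z forward; pixel columns grow to the right and rows downward; lengths in mm; the calibration is good to about 2 mm. A picture is of the moment at which its call begins. There is no depth.
- sign_off(): hands the job in, once; it reports no verdict.
The state is a dict: "clock": time; "qpos": joint angles; "qvel": joint speeds; "joint_efforts": joint torques, N m; "eef_pos": TCP position; "tcp_rot": TCP orientation; "contact_force": force on the tool from outside, world axes, zero at the start; "wrist_torque": the same for the moment, N m; "opening": opening from 0.0 (shut) to 1.0 (fully open).
Only numpy, scipy, OpenCV 4.12 (cv2) and the standard library are available. Lean on these libraries where they do the work, as an engineer would, in place of code of your own. Each camera call takes 0.05 s, during which the arm holds its last target. There are 200 camera calls.

## Working session

There is one attempt and no reset: what is moved stays moved. The work goes in short steps, Python scripts to look and compute and a tool call to move; the robot and the scene stay as the last step left them, time stands still between calls to the robot, and variables do not carry over. Pictures are saved under pics/ and viewed, about 8 in all and at most 12, crops included, and the job is handed in when it is done.

Besides the shell and the picture viewer there is one more tool, called after ">>>" by a JSON object that holds its "op" and its "data", one argument or row to a line. drive_tool: Moves the arm, as the interface text tells. Its arguments: {"type":"object","properties":{"targets":{"type":"array"},"force":{"type":"number"}},"required":["targets"]}

```bash
mkdir -p pics
cat > h.py <<'E'
import numpy as np, cv2
from rig import sense, grab_frame, sign_off, grip_point_offset
def ray(f,u,v,z):
    fl=192/np.tan(np.radians(f["vertical_fov"])/2); M=np.array(f["world_from_camera"])
    d=M[:3,:3]@np.array([(u-f["cx"])/fl,(v-f["cy"])/fl,1]); o=M[:3,3]
    return o+d*(z-o[2])/d[2]
def proj(f,p):
    fl=192/np.tan(np.radians(f["vertical_fov"])/2); M=np.linalg.inv(np.array(f["world_from_camera"]))
    c=M[:3,:3]@np.array(p)+M[:3,3]; return fl*c[0]/c[2]+f["cx"], fl*c[1]/c[2]+f["cy"]
E
python3 - <<'E'
from h import *
import pickle
fs={}
for n in ("top","scene"):
    f=grab_frame(n); fs[n]=f; cv2.imwrite(f"pics/{n}0.png",cv2.resize(f["color"],(800,600)))
    print(n,f["vertical_fov"],f["cx"],f["cy"],np.round(f["world_from_camera"],2).tolist())
pickle.dump(fs,open("f0.pkl","wb")); print(sense(),grip_point_offset)
E
```

```text
top 45.71689135235605 254.46044321075624 193.11189878089218 [[0.02, -1.0, 0.06, 483.11], [-1.0, -0.02, 0.01, -4.37], [-0.01, -0.06, -1.0, 1319.47], [0.0, 0.0, 0.0, 1.0]]
scene 46.47414483868672 257.5456635894135 190.3164984182214 [[-0.07, 0.82, -0.56, 1179.24], [1.0, 0.05, -0.05, 27.69], [-0.01, -0.57, -0.82, 1002.04], [0.0, 0.0, 0.0, 1.0]]
{'clock': 0.1, 'qpos': array([ 1.26961077e+00,  3.53582252e-01,  1.63406009e+00,  2.21525381e-07,
        1.15520303e+00, -2.36010881e-03]), 'qvel': array([ 5.90573307e-04, -9.31851323e-05, -1.52511191e-03,  3.00971843e-04,
        8.75545929e-04,  9.13573736e-04]), 'joint_efforts': array([-9.79368851e-04, -6.06351614e+01, -3.42818534e+01, -2.26650656e-06,
        3.97606927e-03,  2.32176757e-05]), 'eef_pos': array([183.87456287, 596.98645767, 303.23446093]), 'tcp_rot': array([-3.14033994e+00, -3.15909167e-06,  2.84276711e+00]), 'contact_force': array([ 0.67375302, -0.94684152, -0.58180126]), 'wrist_torque': array([-0.03276881, -0.04680099,  0.00896345]), 'opening': 0.9999847831213313} 53.900000000000006
```

View pics/top0.png

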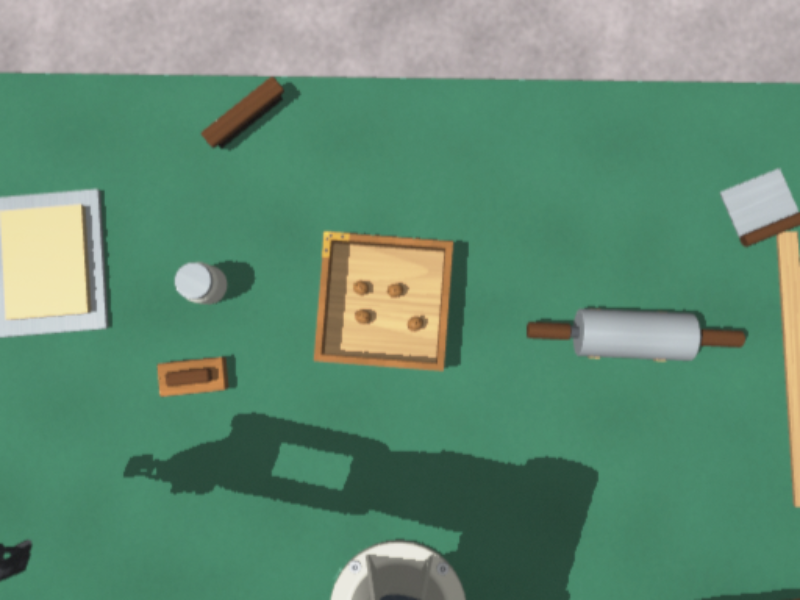

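View pics/scene0.png

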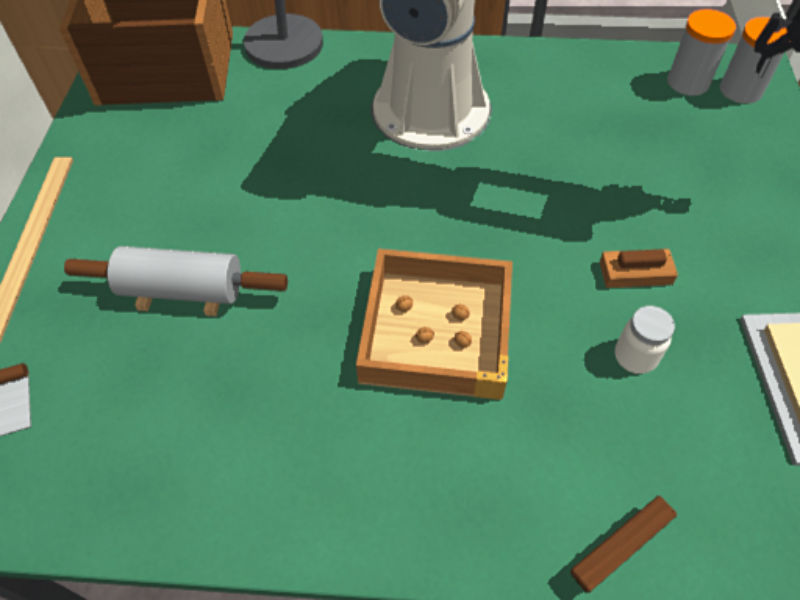

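The top view shows the tray upright and unobstructed. Its brass corner is at far left (324,233), with the other rim corners at (453,241), (443,369) and (315,360). The walnuts are at (361,287), (395,290), (363,317) and (416,323).

Run:
```python
from h import *
import pickle
f=pickle.load(open("f0.pkl","rb"))["top"]; k=.64
C=[ray(f,u*k,v*k,60)[:2] for u,v in((324,233),(453,241),(443,369),(315,360))]
C=np.array(C);print(C.round(), [np.linalg.norm(C[i]-C[i-1]).round() for i in range(4)])
L=np.array([[1,1],[1,-1],[-1,-1],[-1,1]])*115
c=C.mean(0); H=(C-c).T@L; yaw=np.arctan2(H[1,0]-H[0,1],H[0,0]+H[1,1])
R=np.array([[np.cos(yaw),-np.sin(yaw)],[np.sin(yaw),np.cos(yaw)]])
print("c",c,"yaw",yaw)
for u,v in((361,287),(395,290),(363,317),(416,323)):
    print("nut tray frame",(R.T@(ray(f,u*k,v*k,19)[:2]-c)).round())
g=c+R@np.array([-109,-80]);print("grip",g)
```

```text
[[673. 143.]
 [663. -88.]
 [435. -73.]
 [447. 153.]] [np.float64(226.0), np.float64(230.0), np.float64(228.0), np.float64(226.0)]
c [554.51416851  33.72572303] yaw -0.05159574950622725
nut tray frame [24. 45.]
nut tray frame [ 23. -18.]
nut tray frame [-31.  37.]
nut tray frame [-35. -60.]
grip [441.53339313 -40.54637398]
```

```bash
cat >> h.py <<'E'
from scipy.spatial.transform import Rotation as Ro
def rel(p,R,s=None):
    s=s or sense(); R0=Ro.from_euler("xyz",s["tcp_rot"])
    d=R0.inv().apply(np.array(p)-s["eef_pos"])/1000; w=(R0.inv()*R).as_rotvec()
    return np.round(np.r_[d,w],4).tolist()
E
python3 -c "
from h import *
print(rel([441,-41,170],Ro.from_euler('xyz',[-np.pi,0,1.519])))"
```

```text
[-0.4336, -0.5338, 0.1339, -0.0011, 0.0008, 1.3238]
```

>>> {"op": "drive_tool", "data": {
  "targets": [-0.434, -0.534, 0.134, 0, 0, 1.324, 0.45, -0.434, -0.534, 0.134, 0, 0, 1.324, 0.45, -0.434, -0.534, 0.134, 0, 0, 1.324, 0.45, -0.434, -0.534, 0.134, 0, 0, 1.324, 0.45, -0.434, -0.534, 0.134, 0, 0, 1.324, 0.45, -0.434, -0.534, 0.134, 0, 0, 1.324, 0.45, -0.434, -0.534, 0.134, 0, 0, 1.324, 0.45, -0.434, -0.534, 0.134, 0, 0, 1.324, 0.45, -0.434, -0.534, 0.134, 0, 0, 1.324, 0.45, -0.434, -0.534, 0.134, 0, 0, 1.324, 0.45, -0.434, -0.534, 0.134, 0, 0, 1.324, 0.45, -0.434, -0.534, 0.134, 0, 0, 1.324, 0.45]
}}

```text
clock: 1.1
eef_pos: [367.8, 140.3, 208.1]
tcp_rot: [3.141, -0.0, 1.514]
contact_force: [0.8, 0.3, -0.9]
opening: 0.447
```

```bash
python3 -c "
from h import *
print(rel([441,-41,170],Ro.from_euler('xyz',[-np.pi,0,1.519])))"
```

```text
[-0.1769, 0.0833, 0.0381, 0.0003, -0.0002, -0.0048]
```

>>> {"op": "drive_tool", "data": {
  "targets": [-0.177, 0.083, 0.038, 0, 0, -0.005, 0.45, -0.177, 0.083, 0.038, 0, 0, -0.005, 0.45, -0.177, 0.083, 0.038, 0, 0, -0.005, 0.45, -0.177, 0.083, 0.038, 0, 0, -0.005, 0.45, -0.177, 0.083, 0.038, 0, 0, -0.005, 0.45, -0.177, 0.083, 0.038, 0, 0, -0.005, 0.45, -0.177, 0.083, 0.038, 0, 0, -0.005, 0.45]
}}

```text
clock: 1.68
eef_pos: [441.4, -40.3, 169.8]
tcp_rot: [-3.14, -0.0, 1.52]
contact_force: [-0.8, 0.5, 0.6]
opening: 0.45
```

Run:
```python
from h import *
s=sense();print(s["eef_pos"],s["tcp_rot"],s["qpos"])
f=grab_frame("wrist"); g=f["color"].copy()
R=Ro.from_euler("z",-0.0516); c=np.array([554.5,33.7,0])
for p in ([-115,-115,60],[-103,-103,60],[-115,0,60],[-103,0,60],[-109,-80,60],[115,-115,60]):
    q=proj(f,c+R.apply(p)); print(p,np.round(q)); cv2.circle(g,(int(q[0]),int(q[1])),2,(255,0,0),-1)
q=proj(f,[*s["eef_pos"][:2],60]);cv2.circle(g,(int(q[0]),int(q[1])),3,(0,0,255),-1)
cv2.imwrite("pics/w1.png",cv2.resize(g,(800,600)))
```

```text
[441.37794428 -40.27632603 169.76073807] [-3.14040661e+00 -9.93904020e-05  1.52012934e+00] [-9.44126105e-02  2.67370973e-01  2.12593895e+00  6.96182205e-05
  7.49471988e-01 -4.37966758e-02]
[-115, -115, 60] [251. 265.]
[-103, -103, 60] [267. 250.]
[-115, 0, 60] [249.  99.]
[-103, 0, 60] [269.  99.]
[-109, -80, 60] [259. 220.]
[115, -115, 60] [564. 265.]
```

View pics/w1.png

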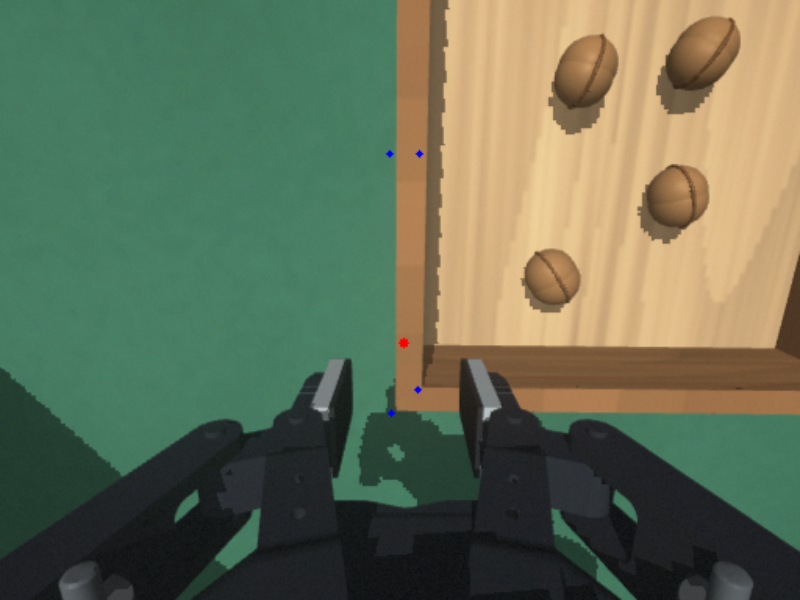

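The wrist view shows the near wall about 3 mm further in +x than I predicted, with its left edge at column 396. The corner row (411) agrees and no walnut is near the fingers. I'll shift 3 mm, descend and close.

>>> {"op": "drive_tool", "data": {
  "targets": [0, 0.003, 0.035, 0, 0, 0, 0.45, 0, 0.003, 0.06, 0, 0, 0, 0.45, 0, 0.003, 0.074, 0, 0, 0, 0.45, 0, 0.003, 0.074, 0, 0, 0, 0.45, 0, 0.003, 0.074, 0, 0, 0, 0.3, 0, 0.003, 0.074, 0, 0, 0, 0.2, 0, 0.003, 0.074, 0, 0, 0, 0, 0, 0.003, 0.074, 0, 0, 0, 0, 0, 0.003, 0.074, 0, 0, 0, 0, 0, 0.003, 0.074, 0, 0, 0, 0, 0, 0.003, 0.074, 0, 0, 0, 0, 0, 0.003, 0.074, 0, 0, 0, 0],
  "force": 90
}}

```text
clock: 2.73
eef_pos: [444.8, -38.7, 97.5]
tcp_rot: [3.14, -0.0, 1.523]
contact_force: [-3.8, 4.6, 8.2]
opening: 0.128
```

```bash
cat >> h.py <<'E'
# tray pose in TCP frame at the grasp; tilt direction tray +x+y by ang about lifted low corner
c0=np.array([557.5,33.7,0]); Rt0=Ro.from_euler("z",-0.0516)
def tilt(s,tx,ty,lift):
    """tool pose rel to s, tray rotated so it slopes down tx deg to +x and ty deg to +y, about bottom ++ corner lifted"""
    w=Rt0.apply(np.radians([-ty,tx,0])); Q=Ro.from_rotvec(w)
    P=c0+Rt0.apply([118,118,0])
    p=P+Q.apply(s["eef_pos"]-P)+[0,0,lift]
    return rel(p,Q*Ro.from_euler("xyz",s["tcp_rot"]),s)
E
python3 - <<'E'
from h import *
import json
s=sense(); print(s["eef_pos"],s["tcp_rot"],s["opening"],s["contact_force"])
json.dump({k:list(s[k]) for k in("eef_pos","tcp_rot")},open("g.json","w"))
for a in np.arange(0,30,3)/2**.5: print(round(a,1),tilt(s,a,a,8))
E
```

```text
[444.75889413 -38.664872    97.49922548] [ 3.14020728e+00 -4.86293556e-04  1.52322422e+00] 0.128095243033306 [-3.83975523  4.56145742  8.20855445]
0.0 [0.0, 0.0, -0.008, 0.0, 0.0, 0.0]
2.1 [0.0039, 0.0039, -0.0235, 0.0372, -0.0369, -0.0]
4.2 [0.0083, 0.0085, -0.0387, 0.0743, -0.0737, -0.0001]
6.4 [0.0134, 0.0135, -0.0536, 0.1115, -0.1106, -0.0001]
8.5 [0.0189, 0.0191, -0.068, 0.1487, -0.1475, -0.0001]
10.6 [0.025, 0.0253, -0.082, 0.1859, -0.1844, -0.0002]
12.7 [0.0316, 0.0319, -0.0956, 0.223, -0.2212, -0.0002]
14.8 [0.0386, 0.0391, -0.1086, 0.2602, -0.2581, -0.0002]
17.0 [0.0462, 0.0467, -0.1211, 0.2974, -0.295, -0.0003]
19.1 [0.0542, 0.0548, -0.133, 0.3346, -0.3319, -0.0003]
```

Gripped: the opening of 0.128 is about 11 mm, which matches the 12 mm wall. I'll lift 8 mm and tilt gently to about 9°, then check that the hold is rigid.

>>> {"op": "drive_tool", "data": {
  "targets": [0, 0, -0.004, 0, 0, 0, 0, 0, 0, -0.008, 0, 0, 0, 0, 0.002, 0.002, -0.016, 0.0186, -0.0185, 0, 0, 0.0039, 0.0039, -0.0235, 0.0372, -0.0369, 0, 0, 0.006, 0.006, -0.031, 0.0557, -0.0553, 0, 0, 0.0083, 0.0085, -0.0387, 0.0743, -0.0737, 0, 0, 0.011, 0.011, -0.046, 0.093, -0.092, 0, 0, 0.0134, 0.0135, -0.0536, 0.1115, -0.1106, 0, 0, 0.0134, 0.0135, -0.0536, 0.1115, -0.1106, 0, 0],
  "force": 100
}}

```text
clock: 3.48
eef_pos: [459.6, -25.9, 151.2]
tcp_rot: [-3.031, 0.111, 1.531]
contact_force: [0.7, -1.6, -5.9]
opening: 0.128
```

```bash
cat > look.py <<'E'
from h import *
import sys,json
g=json.load(open("g.json")); s=sense()
print(s["clock"],s["eef_pos"],s["tcp_rot"],s["opening"],s["contact_force"],s["wrist_torque"])
Rg=Ro.from_euler("xyz",g["tcp_rot"]);Rn=Ro.from_euler("xyz",s["tcp_rot"]);Q=Rn*Rg.inv()
def cur(p): return s["eef_pos"]+Q.apply(c0+Rt0.apply(p)-np.array(g["eef_pos"]))
print("tilt",np.degrees(np.arccos(Q.as_matrix()[2,2])),"low corner",cur([115,115,0]))
f=grab_frame("scene"); im=cv2.resize(f["color"],None,fx=4,fy=4,interpolation=cv2.INTER_CUBIC)
pts=[]
for p in ([115,115,60],[115,-115,60],[-115,-115,60],[-115,115,60],[115,115,0],[115,-115,0]):
    q=np.array(proj(f,cur(p)))*4; pts.append(q); cv2.circle(im,tuple(q.astype(int).tolist()),4,(255,0,255),-1)
c=np.mean(pts,0).astype(int); x0=max(0,c[0]-400);y0=max(0,c[1]-330)
cv2.imwrite(sys.argv[1],im[y0:y0+600,x0:x0+800])
E
python3 look.py pics/s1.png
```

```text
3.4833 [459.63147428 -25.89416736 151.18153645] [-3.03094257  0.11131745  1.5306458 ] 0.12799060187063035 [ 0.71415487 -1.63101543 -5.91979871] [-0.69644382  0.68011178 -0.07324526]
tilt 9.059315138755784 low corner [678.89563521 142.8208708    8.49840552]
```

View pics/s1.png

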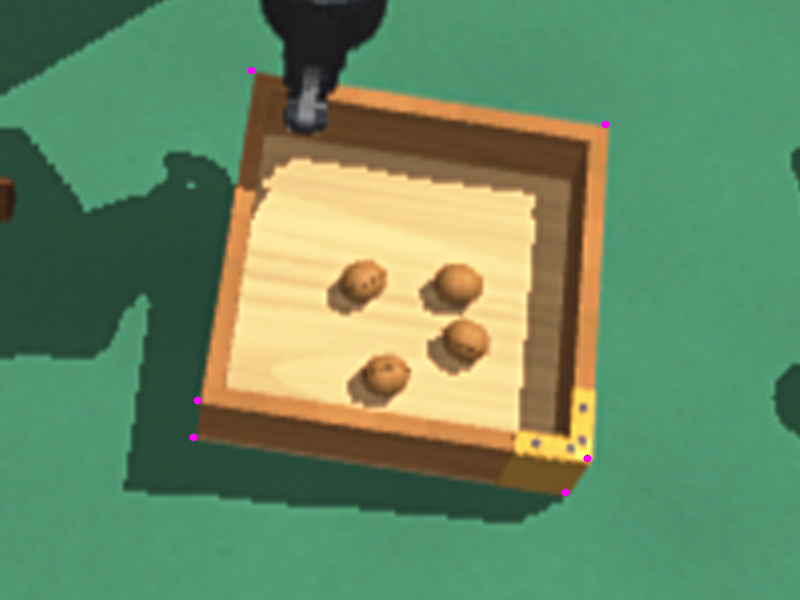

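The tray follows the predicted corners, so the hold is rigid, and the wrist carries its whole weight (about 6 N). Next I'll tilt to 26°.

Run:
```python
from h import *
import json
g=json.load(open("g.json")); g={k:np.array(v) for k,v in g.items()}
def world(tx,ty,lift):
    w=Rt0.apply(np.radians([-ty,tx,0])); Q=Ro.from_rotvec(w); P=c0+Rt0.apply([118,118,0])
    return P+Q.apply(g["eef_pos"]-P)+[0,0,lift], Q*Ro.from_euler("xyz",g["tcp_rot"])
for a in np.linspace(9,26,12)[1:]: print(round(a,1),rel(*world(a/2**.5,a/2**.5,8)))
```

```text
10.5 [0.0019, 0.0017, -0.0087, 0.0193, -0.0184, 0.0015]
12.1 [0.0039, 0.0038, -0.0166, 0.0385, -0.0374, 0.0014]
13.6 [0.0062, 0.0061, -0.0245, 0.0576, -0.0564, 0.0014]
15.2 [0.0085, 0.0085, -0.0323, 0.0768, -0.0754, 0.0014]
16.7 [0.0111, 0.0111, -0.0399, 0.096, -0.0943, 0.0014]
18.3 [0.0137, 0.0138, -0.0475, 0.1151, -0.1133, 0.0013]
19.8 [0.0165, 0.0166, -0.055, 0.1343, -0.1323, 0.0013]
21.4 [0.0195, 0.0196, -0.0624, 0.1535, -0.1513, 0.0013]
22.9 [0.0226, 0.0227, -0.0696, 0.1726, -0.1703, 0.0013]
24.5 [0.0258, 0.026, -0.0768, 0.1918, -0.1893, 0.0012]
26.0 [0.0292, 0.0294, -0.0838, 0.2109, -0.2082, 0.0012]
```

>>> {"op": "drive_tool", "data": {
  "targets": [0.002, 0.002, -0.009, 0.019, -0.019, 0, 0, 0.004, 0.004, -0.017, 0.038, -0.038, 0, 0, 0.006, 0.006, -0.0245, 0.058, -0.057, 0, 0, 0.0085, 0.0085, -0.032, 0.077, -0.076, 0, 0, 0.011, 0.011, -0.04, 0.096, -0.095, 0, 0, 0.014, 0.014, -0.0475, 0.115, -0.114, 0, 0, 0.0165, 0.0165, -0.055, 0.134, -0.133, 0, 0, 0.0195, 0.0195, -0.062, 0.153, -0.152, 0, 0, 0.0225, 0.0225, -0.07, 0.173, -0.171, 0, 0, 0.026, 0.026, -0.077, 0.192, -0.19, 0, 0, 0.029, 0.029, -0.084, 0.211, -0.209, 0, 0, 0.029, 0.029, -0.084, 0.211, -0.209, 0, 0]
}}

```text
clock: 4.53
eef_pos: [499.0, 10.4, 226.4]
tcp_rot: [-2.809, 0.313, 1.577]
contact_force: [0.6, 0.3, -7.3]
opening: 0.122
```

>>> {"op": "drive_tool", "data": {
  "targets": [0, 0, 0, 0, 0, 0, 0, 0, 0, 0, 0, 0, 0, 0, 0, 0, 0, 0, 0, 0, 0, 0, 0, 0, 0, 0, 0, 0, 0, 0, 0, 0, 0, 0, 0, 0, 0, 0, 0, 0, 0, 0, 0, 0, 0, 0, 0, 0, 0, 0, 0, 0, 0, 0, 0, 0]
}}

```text
clock: 5.2
eef_pos: [498.2, 9.8, 226.4]
tcp_rot: [-2.808, 0.314, 1.577]
contact_force: [0.8, -0.5, -5.8]
opening: 0.125
```

```bash
python3 look.py pics/s2.png
```

```text
5.2 [498.16185663   9.78477787 226.44913473] [-2.80795607  0.31377534  1.57698434] 0.12525356438566204 [ 0.82943875 -0.45993346 -5.83721742] [-0.24146432  0.38430069  0.01765177]
tilt 26.08502997180345 low corner [677.40274728 142.40459192   9.22873915]
```

View pics/s2.png

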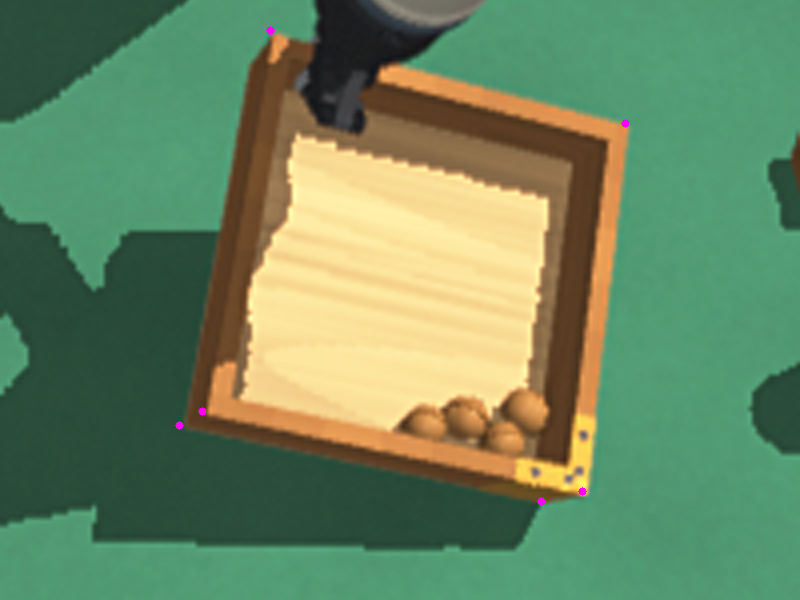

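All four walnuts are at the far wall near the brass corner, but the leftmost one, at (425,422), trails along that wall. I'll swing the tilt towards +y at about the same total angle to run it in, then return to the diagonal.

Run:
```python
from h import *
import json
g=json.load(open("g.json")); g={k:np.array(v) for k,v in g.items()}
def world(tx,ty,lift):
    w=Rt0.apply(np.radians([-ty,tx,0])); Q=Ro.from_rotvec(w); P=c0+Rt0.apply([118,118,0])
    return P+Q.apply(g["eef_pos"]-P)+[0,0,lift], Q*Ro.from_euler("xyz",g["tcp_rot"])
for a in np.linspace(0,1,7): print(round(a,1),rel(*world(18.4-9.4*a,18.4+6*a,8)))
```

```text
0.0 [0.0004, 0.0006, -0.0007, -0.0012, 0.0004, 0.0005]
0.2 [0.0036, -0.0033, 0.0021, -0.0277, -0.0165, 0.0075]
0.3 [0.0068, -0.0071, 0.005, -0.0542, -0.0334, 0.0146]
0.5 [0.0101, -0.0108, 0.0081, -0.0806, -0.0504, 0.0217]
0.7 [0.0132, -0.0144, 0.0114, -0.1069, -0.0674, 0.0287]
0.8 [0.0164, -0.0179, 0.0147, -0.1332, -0.0845, 0.0358]
1.0 [0.0196, -0.0212, 0.0182, -0.1595, -0.1017, 0.0428]
```

>>> {"op": "drive_tool", "data": {
  "targets": [0.0035, -0.0035, 0.002, -0.028, -0.0165, 0.0075, 0, 0.007, -0.007, 0.005, -0.054, -0.0335, 0.0145, 0, 0.01, -0.011, 0.008, -0.081, -0.0505, 0.0215, 0, 0.013, -0.0145, 0.0115, -0.107, -0.0675, 0.0285, 0, 0.0165, -0.018, 0.0145, -0.133, -0.0845, 0.036, 0, 0.0195, -0.021, 0.018, -0.16, -0.102, 0.043, 0, 0.0195, -0.021, 0.018, -0.16, -0.102, 0.043, 0, 0.0195, -0.021, 0.018, -0.16, -0.102, 0.043, 0, 0.0195, -0.021, 0.018, -0.16, -0.102, 0.043, 0, 0.0195, -0.021, 0.018, -0.16, -0.102, 0.043, 0, 0.0195, -0.021, 0.018, -0.16, -0.102, 0.043, 0, 0.0195, -0.021, 0.018, -0.16, -0.102, 0.043, 0]
}}

```text
clock: 6.25
eef_pos: [472.7, 24.9, 210.9]
tcp_rot: [-2.974, 0.423, 1.559]
contact_force: [-0.7, 0.2, -6.4]
opening: 0.126
```

```bash
python3 look.py pics/s3.png
python3 - <<'E'
from h import *
import json
g=json.load(open("g.json")); g={k:np.array(v) for k,v in g.items()}
def world(tx,ty,lift):
    w=Rt0.apply(np.radians([-ty,tx,0])); Q=Ro.from_rotvec(w); P=c0+Rt0.apply([118,118,0])
    return P+Q.apply(g["eef_pos"]-P)+[0,0,lift], Q*Ro.from_euler("xyz",g["tcp_rot"])
for a in np.linspace(1,0,7)[1:]: print(round(a,1),rel(*world(18.4-9.4*a,18.4+6*a,8)))
E
```

```text
6.25 [472.67556564  24.87972113 210.88514376] [-2.97439998  0.42302786  1.55898715] 0.12574685710670006 [-0.72904359  0.19240453 -6.41804921] [ 0.23990534  0.4805989  -0.00067029]
tilt 26.009115103650192 low corner [679.15709165 142.67738635   9.91474369]
0.8 [-0.0031, 0.0035, -0.0024, 0.0265, 0.0173, -0.0075]
0.7 [-0.0064, 0.0076, -0.0048, 0.0528, 0.0344, -0.0145]
0.5 [-0.0097, 0.0118, -0.0071, 0.0792, 0.0514, -0.0216]
0.3 [-0.013, 0.016, -0.0092, 0.1056, 0.0684, -0.0286]
0.2 [-0.0163, 0.0204, -0.0112, 0.1321, 0.0853, -0.0357]
0.0 [-0.0196, 0.0248, -0.013, 0.1586, 0.1021, -0.0427]
```

View pics/s3.png

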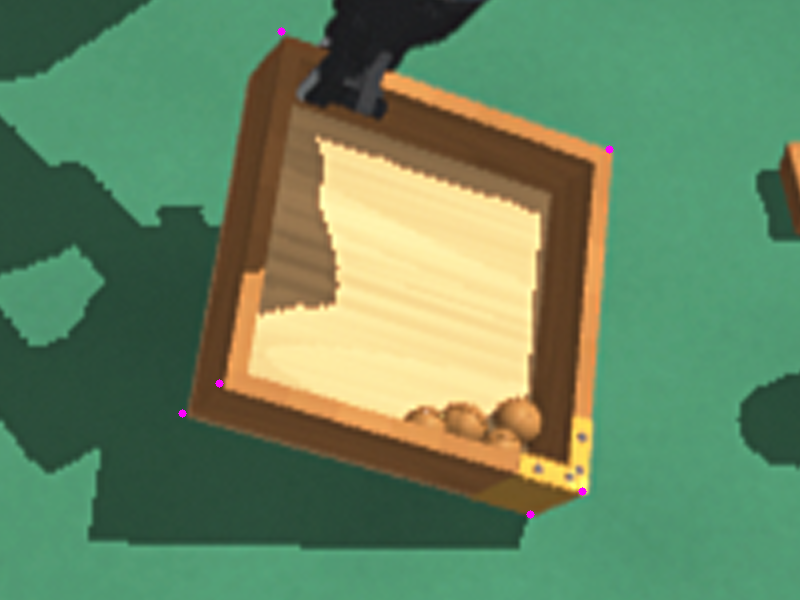

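The far wall partly hides the walnuts from the scene camera. I'll return to the diagonal and use the top view, measuring in the tray's frame.

>>> {"op": "drive_tool", "data": {
  "targets": [-0.003, 0.0035, -0.0024, 0.0265, 0.017, -0.0075, 0, -0.0065, 0.0075, -0.005, 0.053, 0.0345, -0.0145, 0, -0.0095, 0.012, -0.007, 0.079, 0.0515, -0.0215, 0, -0.013, 0.016, -0.009, 0.1055, 0.0685, -0.0285, 0, -0.0165, 0.0205, -0.011, 0.132, 0.0855, -0.0355, 0, -0.0195, 0.025, -0.013, 0.1585, 0.102, -0.0425, 0, -0.0195, 0.025, -0.013, 0.1585, 0.102, -0.0425, 0, -0.0195, 0.025, -0.013, 0.1585, 0.102, -0.0425, 0, -0.0195, 0.025, -0.013, 0.1585, 0.102, -0.0425, 0]
}}

```text
clock: 7.05
eef_pos: [498.6, 10.5, 226.5]
tcp_rot: [-2.81, 0.315, 1.576]
contact_force: [-0.4, 0.4, -7.0]
opening: 0.124
```

```bash
cat > look2.py <<'E'
# top view warped onto the tray plane 13 mm above its floor: 3 px/mm, tray +x up, +y left, origin corner (103,103) at (60,60)
import sys
sys.argv=[sys.argv[0],"/tmp/x.png",sys.argv[1]]
exec(open("look.py").read())
f=grab_frame("top")
T=[[103,103],[103,-103],[-103,-103],[-103,103]]
src=np.float32([proj(f,cur([*t,19])) for t in T])
dst=np.float32([[60+(103-y)*2.6,60+(103-x)*2.6] for x,y in T])
H=cv2.getPerspectiveTransform(src,dst)
im=cv2.warpPerspective(f["color"],H,(600,590),flags=cv2.INTER_CUBIC)
for d in (0,30,60,90): cv2.circle(im,(60+int(d*2.6),60),3,(255,0,255),-1);cv2.circle(im,(60,60+int(d*2.6)),3,(255,0,255),-1)
cv2.imwrite(sys.argv[2],im)
E
python3 look2.py pics/t2.png
```

```text
7.05 [498.63381185  10.50454453 226.45401075] [-2.80969597  0.31467476  1.57647858] 0.12371297652174747 [-0.40203286  0.35966697 -7.01223139] [0.01478027 0.18981659 0.01107416]
tilt 26.048565143627762 low corner [678.23090209 142.93694462   9.41356106]
```

View pics/t2.png

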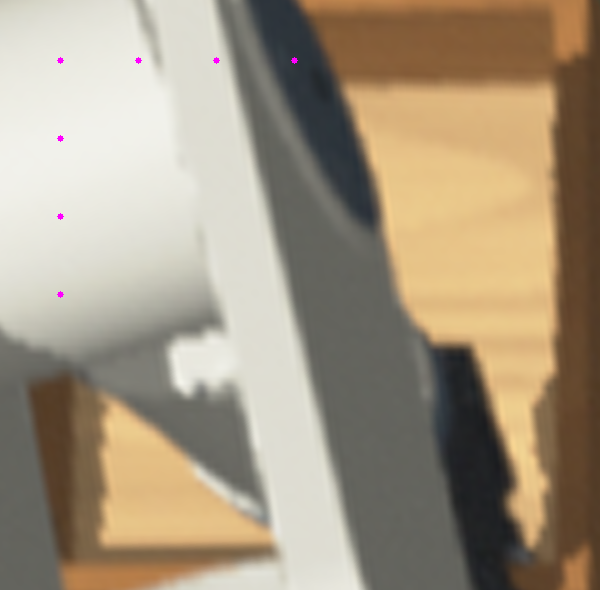

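The arm blocks the top view of the corner. I'll rectify the scene view onto the tray instead.

```bash
sed -i 's/f=grab_frame("top")/f=grab_frame("scene")/; s/(60,60+int(d\*2.6)),3,(255,0,255),-1)/(60,60+int(d*2.6)),3,(255,0,255),-1)/' look2.py; python3 look2.py pics/t3.png
python3 - <<'E'
import cv2,numpy as np
a=cv2.imread("pics/t3.png"); b=cv2.imread("/tmp/x.png")[250:550,200:700]
a=a[:320,:400]; b=cv2.resize(b,(400,240)); cv2.imwrite("pics/t3b.png",np.vstack([a,b]))
E
```

```text
7.15 [498.46599136  10.70209917 226.52335689] [-2.80932399  0.31446206  1.57712195] 0.123816264311562 [-0.25767918  0.14599384 -6.98864674] [ 0.06258756  0.11392099 -0.03605074]
tilt 26.055544684807575 low corner [677.91602723 143.27504441   9.44707758]
```

View pics/t3b.png

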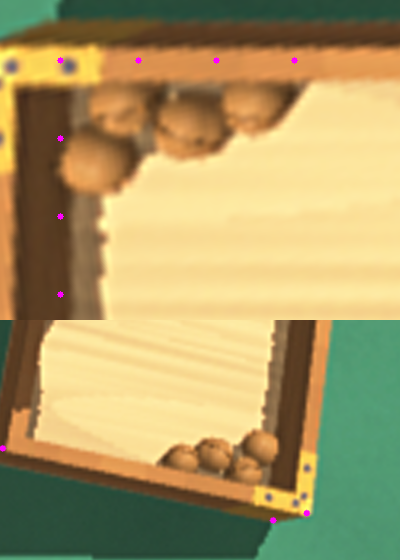

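Rectified, with the corner at (60,60) and 2.6 px/mm, the walnuts are about 29, 41, 56 and 77 mm from the corner. The last two look jammed in a line behind the first. There's plenty of time, so I'll shuffle them with a tilt almost purely towards +y, lifted a little for clearance, then return to the diagonal.

Run:
```python
from h import *
import json
g=json.load(open("g.json")); g={k:np.array(v) for k,v in g.items()}
def world(tx,ty,lift):
    w=Rt0.apply(np.radians([-ty,tx,0])); Q=Ro.from_rotvec(w); P=c0+Rt0.apply([118,118,0])
    return P+Q.apply(g["eef_pos"]-P)+[0,0,lift], Q*Ro.from_euler("xyz",g["tcp_rot"])
for a in np.linspace(0,1,7): print(round(a,1),rel(*world(18.4-22.4*a,18.4+8.1*a,8+22*a)))
p,R=world(-4,26.5,30); s={"eef_pos":p,"tcp_rot":R.as_euler("xyz")}
print("back")
for a in np.linspace(1,0,7): print(round(a,1),rel(*world(18.4-22.4*a,18.4+8.1*a,8+22*a),s))
```

```text
0.0 [-0.0005, 0.0004, -0.0001, 0.0004, 0.0009, 0.0006]
0.2 [0.0037, -0.0093, 0.007, -0.0631, -0.0216, 0.0146]
0.3 [0.0078, -0.0183, 0.0146, -0.1265, -0.0444, 0.0286]
0.5 [0.0118, -0.0265, 0.0228, -0.1897, -0.0676, 0.0426]
0.7 [0.0156, -0.0338, 0.0314, -0.2529, -0.091, 0.0567]
0.8 [0.0193, -0.0404, 0.0404, -0.3159, -0.1147, 0.0708]
1.0 [0.0228, -0.0461, 0.0497, -0.3788, -0.1387, 0.0849]
back
1.0 [0.0, 0.0, 0.0, -0.0, 0.0, -0.0]
0.8 [-0.0039, 0.009, -0.006, 0.063, 0.024, -0.0139]
0.7 [-0.0079, 0.0186, -0.0114, 0.126, 0.0477, -0.0279]
0.5 [-0.012, 0.0289, -0.016, 0.1892, 0.0711, -0.0419]
0.3 [-0.016, 0.0397, -0.02, 0.2524, 0.0942, -0.056]
0.2 [-0.02, 0.0511, -0.0231, 0.3158, 0.117, -0.0701]
0.0 [-0.0239, 0.063, -0.0255, 0.3793, 0.1394, -0.0842]
```

>>> {"op": "drive_tool", "data": {
  "targets": [0.0035, -0.0095, 0.007, -0.063, -0.022, 0.0145, 0, 0.008, -0.0185, 0.0145, -0.1265, -0.0445, 0.0285, 0, 0.012, -0.0265, 0.023, -0.19, -0.0675, 0.0425, 0, 0.0155, -0.034, 0.0315, -0.253, -0.091, 0.0565, 0, 0.0195, -0.0405, 0.0405, -0.316, -0.1145, 0.071, 0, 0.023, -0.046, 0.05, -0.379, -0.139, 0.085, 0, 0.023, -0.046, 0.05, -0.379, -0.139, 0.085, 0, 0.023, -0.046, 0.05, -0.379, -0.139, 0.085, 0, 0.023, -0.046, 0.05, -0.379, -0.139, 0.085, 0, 0.023, -0.046, 0.05, -0.379, -0.139, 0.085, 0, 0.023, -0.046, 0.05, -0.379, -0.139, 0.085, 0, 0.023, -0.046, 0.05, -0.379, -0.139, 0.085, 0]
}}

```text
clock: 8.25
eef_pos: [439.9, 22.0, 189.2]
tcp_rot: [3.066, 0.461, 1.504]
contact_force: [-0.4, 0.5, -7.5]
opening: 0.126
```

>>> {"op": "drive_tool", "data": {
  "targets": [-0.004, 0.009, -0.006, 0.063, 0.024, -0.014, 0, -0.008, 0.0185, -0.0115, 0.126, 0.0475, -0.028, 0, -0.012, 0.029, -0.016, 0.189, 0.071, -0.042, 0, -0.016, 0.0395, -0.02, 0.2525, 0.094, -0.056, 0, -0.02, 0.051, -0.023, 0.316, 0.117, -0.07, 0, -0.024, 0.063, -0.0255, 0.379, 0.1395, -0.084, 0, -0.024, 0.063, -0.0255, 0.379, 0.1395, -0.084, 0, -0.024, 0.063, -0.0255, 0.379, 0.1395, -0.084, 0, -0.024, 0.063, -0.0255, 0.379, 0.1395, -0.084, 0, -0.024, 0.063, -0.0255, 0.379, 0.1395, -0.084, 0, -0.024, 0.063, -0.0255, 0.379, 0.1395, -0.084, 0, -0.024, 0.063, -0.0255, 0.379, 0.1395, -0.084, 0]
}}

```text
clock: 9.25
eef_pos: [498.8, 10.4, 226.6]
tcp_rot: [-2.81, 0.314, 1.576]
contact_force: [-0.5, -1.5, -6.9]
opening: 0.128
```

```bash
python3 look2.py pics/t4.png
python3 - <<'E'
import cv2,numpy as np
a=cv2.imread("pics/t4.png"); b=cv2.imread("/tmp/x.png")
a=a[:320,:400]; b=cv2.resize(b,(400,300)); cv2.imwrite("pics/t4b.png",np.vstack([a,b]))
E
```

```text
9.25 [498.81615519  10.37342952 226.63892337] [-2.81012488  0.31385791  1.57628403] 0.1282803769380272 [-0.47078223 -1.45781377 -6.91334822] [0.03316133 0.11392945 0.02399084]
tilt 25.999939086622426 low corner [678.50895854 142.97240369   9.77947421]
```

View pics/t4b.png

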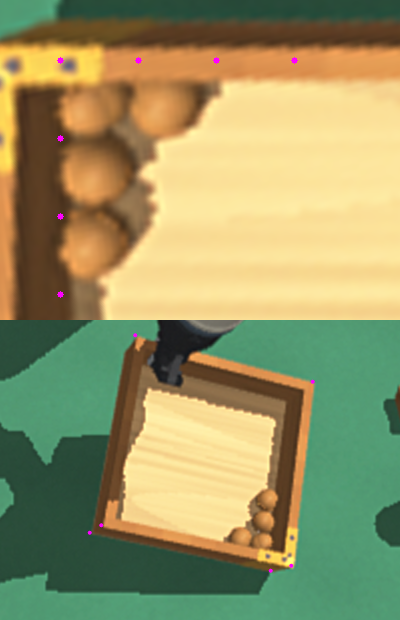

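All four walnuts are now packed and touching in the brass corner, at about 22, 44, 44 and 71 mm from it. The tray is at 26.0°, gripped clear of the bench. I'll hold and check that nothing moves before handing in.

>>> {"op": "drive_tool", "data": {
  "targets": [0, 0, 0, 0, 0, 0, 0, 0, 0, 0, 0, 0, 0, 0, 0, 0, 0, 0, 0, 0, 0, 0, 0, 0, 0, 0, 0, 0, 0, 0, 0, 0, 0, 0, 0, 0, 0, 0, 0, 0, 0, 0, 0, 0, 0, 0, 0, 0, 0, 0, 0, 0, 0, 0, 0, 0, 0, 0, 0, 0, 0, 0, 0]
}}

```text
clock: 10.1
eef_pos: [499.4, 10.1, 226.6]
tcp_rot: [-2.81, 0.314, 1.576]
contact_force: [-0.1, -0.5, -6.6]
opening: 0.123
```

```bash
python3 look2.py pics/t5.png
python3 - <<'E'
import cv2,numpy as np
a=cv2.imread("pics/t4.png")[85:320,60:300].astype(int);b=cv2.imread("pics/t5.png")[85:320,60:300].astype(int)
d=abs(a-b).max(2);print(d.mean(),(d>50).mean())
E
```

```text
10.1 [499.42056385  10.06930085 226.56790304] [-2.80995772  0.31364595  1.57550524] 0.12254010450452346 [-0.08411405 -0.45628282 -6.6442093 ] [-0.01172635  0.17217997  0.03481323]
tilt 25.998637179885005 low corner [679.18871838 142.56481993   9.70767095]
3.381826241134752 0.0042730496453900705
```

View pics/t5.png

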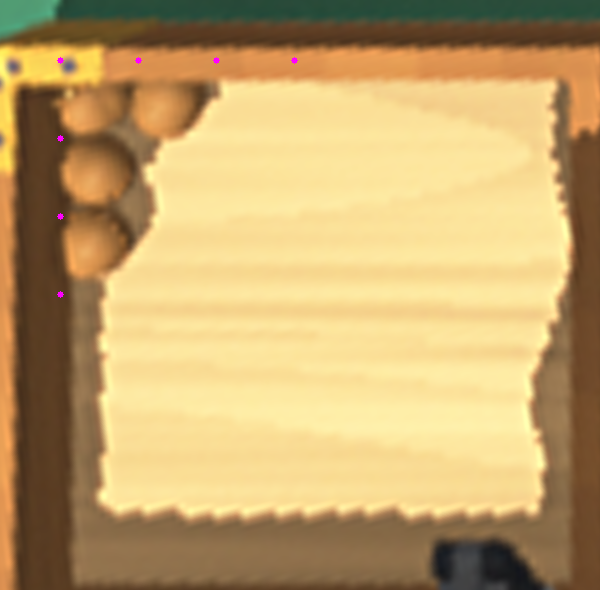

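The four walnuts are unchanged, at (92,108), (165,108), (97,170) and (95,242), and the tray is steady.

```bash
python3 -c "from rig import sign_off; print(sign_off())"
```

```text
the job is handed in; nothing more can be done
None
```

I gripped the tray's near wall close to the corner opposite the brass one and tipped it 26° towards the brass corner. One walnut trailed and two jammed on the first tip, so I swung the tilt towards +y and back to close them up. I handed the job in at about 10 s, still gripping.

**Last checks:**
- **Walnuts:** all four are in the tray, touching, about 22, 44, 44 and 71 mm from the inside corner. The farthest is third in a row along one wall, so the pile is an L rather than the tightest cluster. Nothing moved over a 0.8 s hold.
- **Tray:** the tilt was steady at 26.0°. The low corner was about 10 mm clear of the bench, resting on nothing. The wrist carried about 6.6 N, which is the tray's weight.
- **Roller, jar and press block:** I moved nothing near them, but I took no final picture of them.
- **Failed or disagreed:** the arm blocked the top camera's view of the corner, so the walnut distances come from the scene camera only. The wrist view put the wall 3 mm from my first estimate, and I corrected for that before gripping.

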